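Bolt the long slide case in the biology classroom

ROBOT

A 6-joint arm with a two-finger parallel gripper is mounted at the origin on the work surface. World frame = base frame: x ahead of the robot, y to its left, z up, the work surface at z = 0. Lengths are in m, angles in rad, forces in N, time in s.
With the tool pointing down it reaches from about 0.35 to 0.85 m from the base axis. Payload 8.1 kg.
Tool frame: the origin (TCP) lies at the very end of the fingers, on their centre line; the grasp point (between the pads) lies manip.grip_point_offset behind it (manip.grip_point_offset is the distance from the TCP to the grasp point, in m); z points along the fingers, y is the line along which they close (so a half turn about z gives the same grasp; the last joint's range is limited). The gripper opens to 93 mm and grips with 3 to 60 N. Pads are 15 mm wide; open, the fingers measure 128 mm over their backs; the gripper's body (75 mm by 188 mm) begins 65 mm behind the grasp point.
Start: joints at [-1.236, 0.13, 1.488, -0, 1.523, -0.085], TCP at [0.245, -0.548, 0.219] pointing down, gripper open.
Joint ranges: [-2.96, 2.96], [-0.89, 2.26], [0.02, 2.5], [-1.34, 4.48], [0, 2.73], [-2.66, 2.66]. Speed limits (rad/s): [2.39, 2.39, 2.79, 3.14, 3.14, 3.14].

INTERFACE

Orientations are given as a 3x3 rotation matrix whose columns are the frame's x, y, z axes.
In Python, from station import manip gives the robot as it stands.
- The arm moves only by the shell command python3 -m creep 'ROWS' [FORCE]. ROWS is JSON, a list that holds one entry, the list of rows, each a list of 5 numbers: the gripper's target within -1 to 1 (shut at 1, half-way at 0, fully open at -1), then the shift along the tool's x, y, z in cm, then the turn about the tool's z in rad. In form: [[[fingers, tx, ty, tz, twist], ...]]. A call has 1 to 20 rows; each row shifts and turns the commanded pose from where the row before left it, along the tool's axes as they then stand; what a row does not reach is not made up. A row lasts 1/10 s, in which the tool goes at most 50 mm and 8.59 degrees, less where a joint would pass 70% of its speed; a pose out of reach is approached as far as the arm can. A call with a gripper value outside its range is refused whole. The fingers move at their own pace and stop on an object; FORCE is the grip in N (left out, the last holds). Time passes only in rows, so rows that do not move let the fingers close. It gives the time, the measured TCP pose, the force, the opening and the grip force at its end, in the units of the state.
- manip.observe(): the state, without advancing time (a new reading comes with each control period).
- manip.read_camera(name): name is "side" or "top" or "wrist"; returns the picture (384x512x3 uint8, red, green, blue); there is no depth.
- manip.calibration(name): a dict with "vertical_fov" (degrees; the focal length in pixels is half the picture's height over the tangent of half this angle, whatever the lens; pixels are square), "cx", "cy" (the principal point, pixels), "R" (3x3) and "t" (3): a world point X has camera coordinates R X + t; the wrist camera has in their place "tool_from_camera" (4x4, takes a point from camera to tool coordinates, whose origin is the TCP and whose axes are the flange's). Camera axes: x right, y down, z forward; pixel columns grow to the right and rows downward; lengths in m; the calibration is good to about 2 mm. A picture is of the moment at which its call begins: read the wrist's pose just before it. calibration takes no time and is no camera call.
- manip.hand_in(): hands the job in; it is judged then, once.
The state is a dict: "time": time; "q": joint angles; "joint_velocities": joint speeds; "tau": joint torques, N m; "eef_pos": TCP position; "orientation": TCP orientation; "contact_force": force on the tool from outside, world axes, zero at the start; "torque": the same for the moment, N m; "finger_gap": finger opening in m; "grip_force": force on a finger pad.
Only numpy, scipy, OpenCV 4.12 (cv2) and the standard library are available. Lean on these libraries where they do the work, as an engineer would, in place of code of your own. Each camera call takes 0.05 s, during which the arm holds its last target. There are 200 camera calls.

TASK

The long, low slide case is going back to the store: slide the bolt on top of it fully home into its keeper and let go. Leave the bolt of the taller square case drawn back as it is.

Things in the scene. Friction and masses are not known exactly. Their poses are not given: they have to be found in the camera images.
- long_bolt (a joint): Steel barrel bolt across the top of the long low wooden case (300 x 210 x 60 mm high, fixed). In m: 0 = drawn back, 0.045 = fully home at its end stop, the 12 mm rod then 28 mm past the keeper's mouth; starts at 0 to 0.010. Slides with about 3 N, stays where left. The rod's axis is 11 mm above the case top, along the 210 mm side, in loops 24 mm wide that stand 20 mm above the case top.
- long_bolt_knob (a point): Top centre of that bolt's upright round steel knob: 16 mm across (19 below 20 mm), top 56 mm above the case top, 116 mm above the bench. Moves with the bolt. z up, y = level direction in which the bolt slides home, x along the 300 mm side. At joint 0 the loops begin 62 mm ahead and 18 mm behind its axis. A loose glass dish, 61 mm across, 16 mm high, lies on the case 100 mm to its +x.
- long_case_keeper (a point): Centre of the mouth of the keeper that receives the rod: the last steel loop on the case top (24 mm wide, 20 mm long, 20 mm high), fixed on the narrow strip beyond the lid's seam. The point is on the rod's axis, 11 mm above the case top. Same axes as the knob; 92 mm ahead (+y) of the knob's axis when the bolt is fully drawn back.
- square_bolt (a joint): The identical bolt on the taller square case (210 by 210 mm, 90 mm high), a bystander to be left drawn back. Same values as the other: starts between 0 and 0.010.

How it is judged:
By the outcome, as a careful person would: the job done as asked, in the order asked, and still so for the second after the job is handed in, with the robot touching nothing.
It also fails if it takes over 29 s, if anything falls off the work surface, if the arm or the gripper's body presses on something with over 40 N, if the wrist force passes 120 N, or if a joint passes its speed limit or range.

## Working session

There is one attempt and no reset: what is moved stays moved. The work goes in short steps, Python scripts to look and compute and a shell command to move; the robot and the scene stay as the last step left them, time stands still between calls to the robot, and variables do not carry over. Pictures are saved under pics/ and viewed, at most 10 in all, crops included, and the job is handed in when it is done.

```bash
ls; mkdir -p pics; python3 - <<'E'
from station import manip
import cv2,numpy as np
for n in("top","side"):
    cv2.imwrite(f"pics/{n}0.png",manip.read_camera(n)[:,:,::-1]); print(n,manip.calibration(n))
print(manip.calibration("wrist"));print(manip.observe(),manip.grip_point_offset)
E
```

```text
pics
top {'vertical_fov': 48.21633761647915, 'cx': 262.8936102934317, 'cy': 191.20509061436258, 'R': array([[-0.00769895, -0.99996642, -0.00280874],
       [-0.97643829,  0.00812351, -0.21564388],
       [ 0.21565945,  0.00108233, -0.97646804]]), 't': array([0.00922761, 0.55716543, 1.05871382])}
side {'vertical_fov': 56.453792464435516, 'cx': 256.17376729074607, 'cy': 192.10235098463667, 'R': array([[-0.91920233, -0.39330255,  0.01949813],
       [-0.28026212,  0.61862281, -0.73400202],
       [ 0.27662287, -0.68016096, -0.67886734]]), 't': array([0.50094949, 0.25278061, 0.75894174])}
{'vertical_fov': 69.08191267646207, 'cx': 254.87953424181822, 'cy': 195.61814075333447, 'tool_from_camera': array([[-1.39471651e-03, -9.63407661e-01, -2.68036814e-01,
         7.54634603e-02],
       [ 9.99998457e-01, -1.63005358e-03,  6.55476172e-04,
        -4.61964679e-04],
       [-1.06840513e-03, -2.68035486e-01,  9.63408447e-01,
        -1.66451640e-01],
       [ 0.00000000e+00,  0.00000000e+00,  0.00000000e+00,
         1.00000000e+00]])}
{'time': 0.1, 'q': array([-1.23636878e+00,  1.31041770e-01,  1.48916603e+00,  3.82976551e-06,
        1.52298943e+00, -8.53967229e-02]), 'joint_velocities': array([ 0.00065334, -0.00084975, -0.00258149, -0.00016253,  0.00022082,
        0.00044748]), 'tau': array([ 1.15934556e-03, -5.61339068e+01, -4.93095660e+01,  7.69975735e-02,
        2.90798326e-02, -7.21316246e-05]), 'eef_pos': array([ 0.24441752, -0.54740813,  0.21772094]), 'orientation': array([[ 9.13160694e-01,  4.07599403e-01, -5.23054893e-04],
       [ 4.07599714e-01, -9.13159445e-01,  1.51693775e-03],
       [ 1.40670407e-04, -1.59840496e-03, -9.99998713e-01]]), 'contact_force': array([ 0.19323083,  0.70981445, -0.10618269]), 'torque': array([ 0.00851749, -0.00249351,  0.02475617]), 'grip_force': 0.0, 'finger_gap': 0.09301639981757193} 0.0188
```

View pics/top0.png

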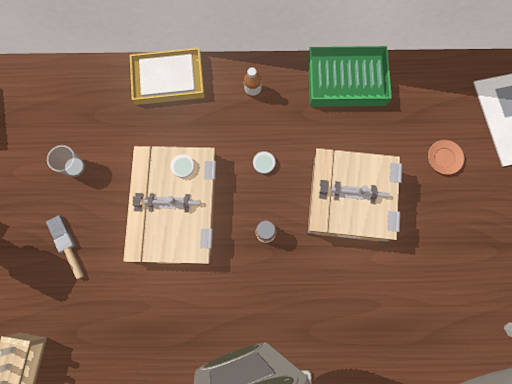

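View pics/side0.png

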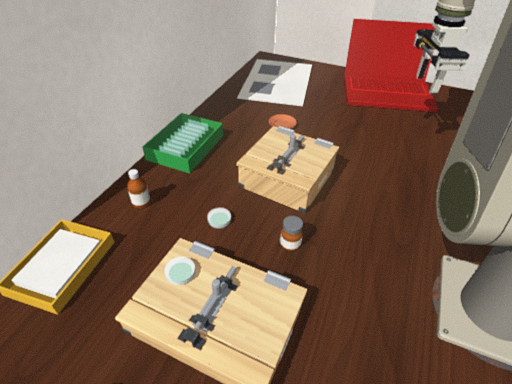

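The top view shows the long case at about (170,205), with its keeper at (138,202) to the left (world +y), its knob near (170,202) and the dish at (182,166). The square case is at (357,193). The side view shows the long case's knob near (220,285). I'll enlarge both.

```bash
python3 - <<'E'
import cv2,numpy as np
a=cv2.imread("pics/top0.png")[140:270,115:225];b=cv2.imread("pics/side0.png")[240:370,165:275]
f=lambda i:cv2.resize(i,None,fx=3.6,fy=3.6,interpolation=cv2.INTER_CUBIC)
cv2.imwrite("pics/crop0.png",np.hstack([f(a),f(b)]))
E
```

```text
(no output)
```

View pics/crop0.png

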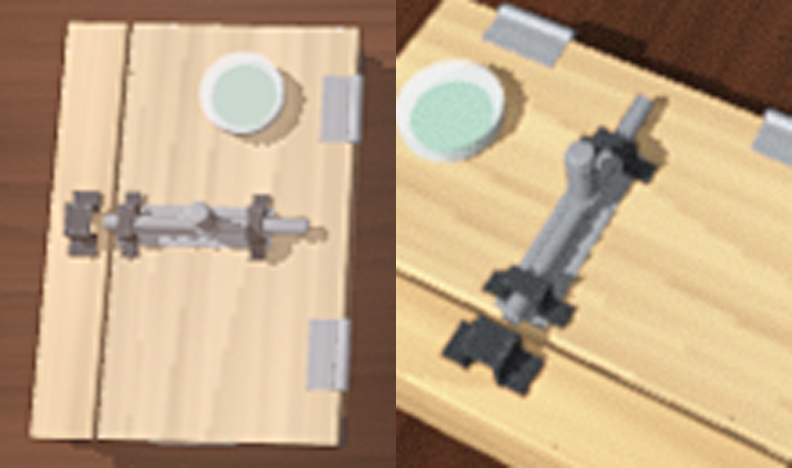

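The crop shows the knob top at side px (216,283) and top px about (170.6,199). The case-top corners are also clear. Next I cast rays.

```bash
cat >h.py <<'E'
import numpy as np
from station import manip
def cam(n,st=None):
    c=manip.calibration(n); f=192/np.tan(np.radians(c["vertical_fov"])/2)
    if n=="wrist":
        T=c["tool_from_camera"];o=np.array(st["orientation"])
        Rw=o@T[:3,:3]; C=o@T[:3,3]+st["eef_pos"]
    else: Rw=c["R"].T; C=-Rw@c["t"]
    return f,c["cx"],c["cy"],Rw,C
def cast(n,u,v,z,st=None):
    f,cx,cy,Rw,C=cam(n,st); d=Rw@np.array([(u-cx)/f,(v-cy)/f,1]); return C+d*(z-C[2])/d[2]
def proj(n,X,st=None):
    f,cx,cy,Rw,C=cam(n,st); p=Rw.T@(np.array(X)-C); return f*p[0]/p[2]+cx,f*p[1]/p[2]+cy
E
python3 - <<'E'
from h import *
np.set_printoptions(precision=4,suppress=True)
print("knob",cast("top",170.6,198.9,.116),cast("side",216.1,283,.116))
P=[cast("top",115+u/3.6,140+v/3.6,.06) for u,v in[(68,22),(360,28),(338,442),(32,438)]]
print(P,[np.linalg.norm(P[i]-P[i-3]) for i in range(4)])
d=P[0]-P[1]+P[3]-P[2];print("home dir deg",np.degrees(np.arctan2(d[1],d[0])))
d=P[0]-P[3]+P[1]-P[2];print("x deg",np.degrees(np.arctan2(d[1],d[0])))
print("keeper",cast("top",115+101/3.6,140+222/3.6,.075),cast("side",165+(515-396)/3.6,240+345/3.6,.076))
print("dish",cast("top",115+242/3.6,140+93/3.6,.074))
E
```

```text
knob [0.5275 0.2327 0.116 ] [0.5258 0.2395 0.116 ]
[array([0.6838, 0.349 , 0.06  ]), array([0.6773, 0.1318, 0.06  ]), array([0.3739, 0.1422, 0.06  ]), array([0.3783, 0.3567, 0.06  ])] [np.float64(0.21725854450065885), np.float64(0.30358059209940774), np.float64(0.21454314752134362), np.float64(0.3055935613898979)]
home dir deg 88.54089952561527
x deg -1.711642791203118
keeper [0.5292 0.3122 0.075 ] [0.5186 0.3254 0.076 ]
dish [0.624 0.215 0.074]
```

The two views put the knob at about (0.527, 0.236, 0.116). The case sides measure 0.216 x 0.304 against 0.210 x 0.300, the keeper and dish fit, and home is at about 88.4° (world +y). I'll twist by 0.45 rad so the tool's y lies along the bolt, then move above the knob with the fingers half open.

```bash
python3 -m creep '[[[0,0,0,0,0.15],[0,0,0,0,0.15],[0,0,0,0,0.148],[0,1.53,-4.66,0,0],[0,1.53,-4.66,0,0],[0,1.53,-4.66,0,0],[0,1.53,-4.66,0,0],[0,1.53,-4.66,0,0],[0,1.53,-4.66,0,0],[0,1.53,-4.66,0,0],[0,1.53,-4.66,0,0],[0,1.53,-4.66,0,0],[0,1.53,-4.66,0,0],[0,1.53,-4.66,0,0],[0,1.53,-4.66,0,0],[0,1.53,-4.66,0,0],[0,1.53,-4.66,0,0],[0,1.53,-4.66,0,0],[0,1.53,-4.66,0,0],[0,1.53,-4.66,0,0]]]' 20; python3 -m creep '[[[0,0,0,0,0],[0,0,0,0,0],[0,0,0,0,0]]]'
python3 - <<'E'
from h import *
import cv2
s=manip.observe();im=manip.read_camera("wrist");cv2.imwrite("pics/w1.png",im[:,:,::-1])
print(s["eef_pos"],s["orientation"],s["q"],s["finger_gap"]);print(proj("wrist",[.527,.236,.116],s))
E
```

```text
time: 2.1
eef_pos: [0.527, 0.2388, 0.2181]
orientation: [[1.0, -0.028, -0.0], [-0.028, -1.0, -0.0], [-0.0, 0.0, -1.0]]
contact_force: [0.3, -0.3, -0.5]
finger_gap: 0.0465
grip_force: 0.0
time: 2.4
eef_pos: [0.5266, 0.2358, 0.2184]
orientation: [[1.0, -0.028, -0.001], [-0.029, -1.0, -0.001], [-0.001, 0.001, -1.0]]
contact_force: [0.2, -0.7, -0.3]
finger_gap: 0.0463
grip_force: 0.0
[0.52659224 0.23581405 0.21836929] [[ 9.99593618e-01 -2.84998739e-02 -5.97491903e-04]
 [-2.85002442e-02 -9.99593593e-01 -6.20658042e-04]
 [-5.79560402e-04  6.37434482e-04 -9.99999629e-01]] [ 3.32435150e-01  6.93908755e-02  1.55377859e+00 -3.92210459e-04
  1.51919052e+00  1.93175578e+00] 0.046327961180681596
(np.float64(255.3578468428885), np.float64(195.6505092129169))
```

View pics/w1.png

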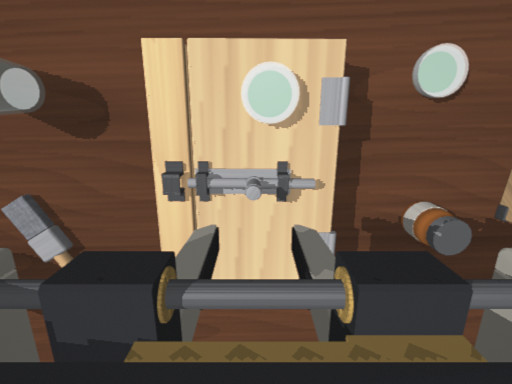

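In the wrist view the knob top is at about (254,192.5), against a predicted (255.4,195.7), so the true position is about 3 mm further +x and 1 mm further +y. The rod lies along the tool's y. I'll correct for that, go down to TCP z 0.088 (8 mm above the loops) and grip.

```bash
python3 -m creep '[[[0,0.3,-0.1,1,0],[0,0,0,3,0],[0,0,0,3,0],[0,0,0,2,0],[0,0,0,2,0],[0,0,0,1,0],[0,0,0,1,0],[0,0,0,0,0],[0,0,0,0,0],[0,0,0,0,0]]]' 20
python3 - <<'E'
from h import *
import cv2
s=manip.observe();im=manip.read_camera("wrist")
t=manip.read_camera("side")[240:370,165:275]
cv2.imwrite("pics/w2.png",np.hstack([cv2.resize(im,(400,300)),cv2.resize(t,(340,300))])[:,:,::-1])
E
```

```text
time: 3.45
eef_pos: [0.5308, 0.2378, 0.0899]
orientation: [[1.0, -0.028, 0.002], [-0.028, -1.0, 0.001], [0.002, -0.001, -1.0]]
contact_force: [0.8, -0.0, 0.2]
finger_gap: 0.0466
grip_force: 0.0
```

View pics/w2.png

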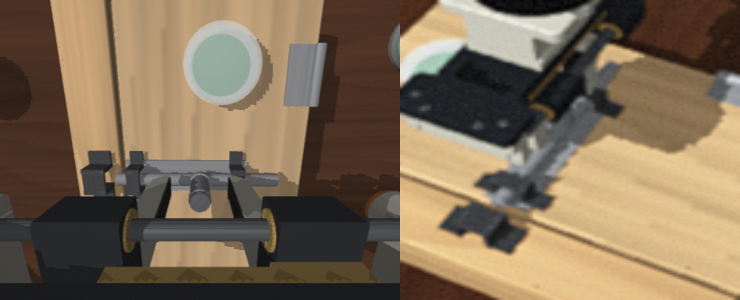

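The wrist view shows the knob at (200,195) in the 400 px picture, centred between the fingers with no contact. I'll close on it.

```bash
python3 -m creep '[[[1,0,0,0,0],[1,0,0,0,0],[1,0,0,0,0],[1,0,0,0,0],[1,0,0,0,0],[1,0,0,0,0]]]' 20
```

```text
time: 4.15
eef_pos: [0.5299, 0.2375, 0.0886]
orientation: [[1.0, -0.028, -0.0], [-0.028, -1.0, -0.0], [-0.0, 0.0, -1.0]]
contact_force: [0.0, 0.1, 0.2]
finger_gap: 0.0154
grip_force: 20.0
```

The gap is 15.4 mm at 20 N, so the 16 mm knob is held. Now I slide it home.

```bash
python3 -m creep '[[[1,0,-0.5,0,0],[1,0,-0.5,0,0],[1,0,-0.5,0,0],[1,0,-0.5,0,0],[1,0,-0.5,0,0],[1,0,-0.5,0,0],[1,0,0,0,0],[1,0,0,0,0]]]' 20; python3 -m creep '[[[1,0,-0.2,0,0],[1,0,-0.2,0,0],[1,0,0,0,0],[1,0,0,0,0]]]'
```

```text
time: 4.95
eef_pos: [0.5309, 0.2686, 0.0887]
orientation: [[1.0, -0.028, 0.001], [-0.028, -1.0, 0.002], [0.0, -0.002, -1.0]]
contact_force: [1.9, 2.7, -1.9]
finger_gap: 0.0157
grip_force: 20.0
time: 5.35
eef_pos: [0.531, 0.2714, 0.0887]
orientation: [[1.0, -0.028, 0.0], [-0.028, -1.0, -0.0], [0.0, 0.0, -1.0]]
contact_force: [1.4, -1.4, -0.3]
finger_gap: 0.0154
grip_force: 20.0
```

```bash
for i in 1 ; do python3 -m creep '[[[1,0,-0.2,0,0],[1,0,-0.1,0,0],[1,0,0,0,0],[1,0,0,0,0]]]'; done; python3 -m creep '[[[1,0,-0.2,0,0],[1,0,0,0,0],[1,0,0,0,0]]]'; python3 -m creep '[[[1,0,-0.2,0,0],[1,0,0,0,0],[1,0,0,0,0]]]'
```

```text
time: 5.75
eef_pos: [0.5311, 0.2733, 0.0887]
orientation: [[1.0, -0.029, -0.0], [-0.029, -1.0, -0.002], [-0.0, 0.002, -1.0]]
contact_force: [0.4, -9.2, 1.5]
finger_gap: 0.0158
grip_force: 20.0
time: 6.05
eef_pos: [0.531, 0.2734, 0.0886]
orientation: [[1.0, -0.029, -0.001], [-0.029, -1.0, -0.005], [-0.001, 0.005, -1.0]]
contact_force: [-0.9, -15.7, 5.1]
finger_gap: 0.0155
grip_force: 20.0
time: 6.35
eef_pos: [0.5311, 0.2735, 0.0885]
orientation: [[1.0, -0.03, -0.002], [-0.03, -1.0, -0.008], [-0.002, 0.008, -1.0]]
contact_force: [-1.9, -25.2, 7.6]
finger_gap: 0.0158
grip_force: 20.0
```

It stopped firmly after 36 mm of travel at 25 N, which fits a start of 9 mm plus 36 to reach the 45 mm end stop. I'll release, rise and check.

```bash
python3 -m creep '[[[0,0,0,0,0],[0,0,0,0,0],[0,0,0,0,0],[0,0,0,0,0],[0,0,0,0,0],[0,0,0,-1,0],[0,0,0,-2,0],[0,0,0,-3,0],[0,0,0,-4,0],[0,0,0,-3,0],[0,0,0,0,0],[0,0,0,0,0],[0,0,0,0,0]]]'
python3 - <<'E'
from h import *
import cv2
s=manip.observe();im=manip.read_camera("wrist")
cv2.imwrite("pics/w3.png",cv2.resize(im[90:290,120:360],None,fx=3,fy=3)[:,:,::-1])
print(proj("wrist",[.529,.2735,.116],s))
E
```

```text
time: 7.65
eef_pos: [0.5304, 0.2784, 0.2176]
orientation: [[1.0, -0.028, -0.002], [-0.028, -1.0, -0.001], [-0.002, 0.001, -1.0]]
contact_force: [0.1, -0.0, -0.2]
finger_gap: 0.0468
grip_force: 0.0
(np.float64(260.5048660129548), np.float64(197.38547967510493))
```

View pics/w3.png

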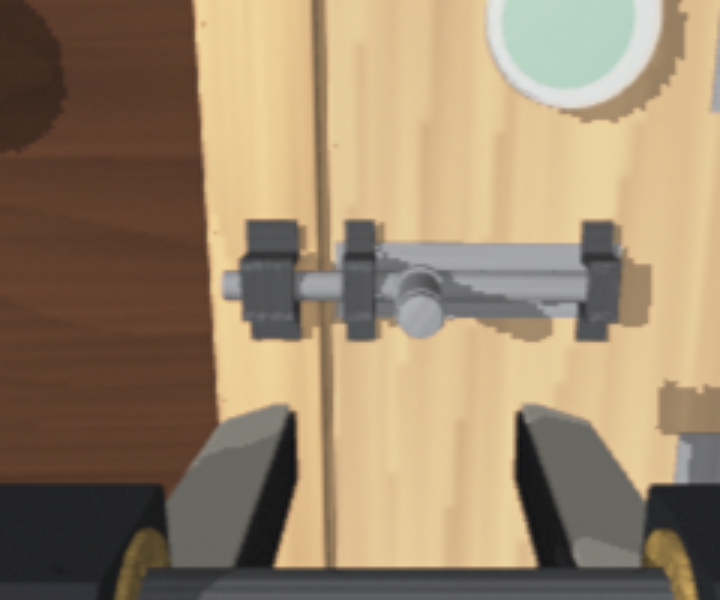

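The rod passes through the keeper (243–298 px) and sticks out to 222 px. That is about 8 mm, as 28 mm past the mouth of a 20 mm keeper requires. The dish is in place and the gripper is clear, so I'll hand in.

```bash
python3 -c "
from station import manip
print(manip.hand_in())"
```

```text
the job is handed in; nothing more can be done
None
```

The long case's bolt is fully home in its keeper and released, the square case's bolt was not touched, and the job was handed in at about 8 s of the 29 s allowed.

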